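Fish the wooden spoon up through the dish drainer's basket opening

TASK

The long wooden spoon has slipped underneath the wire dish drainer. Take its handle end, which lies below the rectangular opening left for the cutlery basket, and thread the spoon up through that opening handle first, tilting it so that it comes out without being forced against the wires. Finish while still holding it in the gripper, still and clear of everything, the whole spoon at least 5 cm above the drainer's wire grid, and leave the drainer and the other things on the worktop where they are.

Things in the scene. Friction and masses are not known exactly. Their poses are not given: they have to be found in the camera images.
- drainer: steel-wire dish drainer, 210 (x) x 420 (y) mm, fixed, sides closed by rails. Origin: centre of its footprint, z up. Its level wire grid has its underside at 50 mm, wire centres at 55 and top at 59 mm. One rectangular opening in it: |x| < 90, y -190 to -25 mm (to the centres of the 6 mm bordering wires). Wire plate props stand 45 mm above the grid at x 85 to 101, y 50 to 180 mm
- opening (a point): centre of the rectangular opening, at the height of the grid wires (55 mm above the worktop); same axes as the drainer. The opening is 180 mm along x and 165 mm along y
- spoon: wooden spoon, 295 x 46 x 14 mm, about 45 g, lying bowl up on the worktop under the grid. Origin: middle of its length, underside; x towards the bowl, z up. The handle points about to the drainer's -y, its last 80 to 110 mm under the opening; the bowl is under the grid. The handle end is 10 mm wide and thick; the solid shape widens evenly to 46 mm at the bowl
- handle_end (a point): end of the spoon's handle, on its centre line, 5 mm above the worktop as it lies
- bowl_end (a point): tip of the spoon's bowl, on its centre line, 294 mm from handle_end, 9 mm above the worktop as it lies
- mug_white: white mug, 88 x 127 x 95 mm with its handle, standing loose on the drainer's grid near the +y end: leave alone. Origin: centre of its underside
- jar: glass jar with a dark lid, 65 x 65 x 86 mm, left part of the worktop: leave alone. Origin: centre of its underside
- soap: dish soap bottle, 49 x 81 x 226 mm, left part of the worktop: leave alone. Origin: centre of its underside
- onion: red onion, 84 x 81 x 82 mm, left part of the worktop: leave alone. Origin: centre of its underside
- tin: flat food tin, 86 x 86 x 40 mm, right part of the worktop: leave alone. Origin: centre of its underside
- lemon: lemon, 71 x 53 x 51 mm, right part of the worktop: leave alone. Origin: centre of its underside
- mug_old: cream mug with a rim line, 78 x 116 x 101 mm, right part of the worktop: leave alone. Origin: centre of its underside

How it is judged:
By the outcome, as a careful person would: the job done as asked, in the order asked, and still so for the second after the job is handed in, while the arm keeps its last pose, push and grip.
It also fails if it takes over 43 s, if anything falls off the work surface, if the arm or the gripper's body presses on something with over 40 N, if the wrist force passes 120 N, or if a joint passes its speed limit or range.

ROBOT

A 6-joint arm with a two-finger parallel gripper is mounted at the origin on a cart in front of the work surface, level with it; the furniture and walls round the work are solid. World frame = base frame: x ahead of the robot, y to its left, z up, the work surface at z = 0. Lengths are in m, angles in rad, forces in N, time in s.
With the tool pointing down it reaches from about 0.25 to 0.725 m from the base axis. Payload 4 kg.
Tool frame: the origin (TCP) lies midway between the tips of the shut fingers; the grasp point (between the pads) lies bot.pinch_z behind it (bot.pinch_z is the distance from the TCP to the grasp point, in m); z points along the fingers, y is the line along which they close (so a half turn about z gives the same grasp; the last joint's range is limited). The gripper opens to 85 mm and grips with 20 to 120 N. Pads are 22 mm wide; open, the fingers measure 114 mm over their backs; the gripper's body (76 mm by 85 mm) begins 54 mm behind the grasp point. The pads swing forward as they close: fully open they stand 13 mm farther back than shut.
Start: joints at [1.209, 0.241, 0.005, 1.335, 0, 1.571], TCP at [0.177, 0.468, 0.231] pointing down, gripper open.
Joint ranges: [-2.72, 2.72], [-1.05, 1.87], [-1.09, 1.28], [-1.99, 2.15], [-1.42, 1.44], [-3.14, 3.14]. Speed limits (rad/s): [2.79, 2.79, 3.14, 3.14, 3.14, 3.14].

INTERFACE

Orientations are given as a unit quaternion [x, y, z, w].
In Python, from workcell import bot gives the robot as it stands.
- The arm moves only by the tool move_tool, called after "Request:" as name([rows], argument=value, ...), one row to a line, values as JSON. Schema: {"type":"object","properties":{"plan":{"type":"array","items":{"type":"object","properties":{"ax":{"type":"number"},"ay":{"type":"number"},"az":{"type":"number"},"dx":{"type":"number"},"dy":{"type":"number"},"dz":{"type":"number"},"finger_gap":{"type":"number"}},"additionalProperties":false,"required":["finger_gap"]},"minItems":1,"maxItems":10},"only":{"type":"string"},"quiet":{"type":"boolean"},"lines":{"type":"string"}},"required":["plan"],"additionalProperties":false}. plan is a list of rows, 1 to 10 of them, each an object with the fields ax, ay, az (a rotation vector in shares of pi rad (1.0 is pi rad)), dx, dy, dz (the shift in a scale on which 1.0 is 0.4 m), finger_gap (the finger opening in m); a field left out counts as zero (the opening has to be given); each row is the pose to reach, as a shift and turn from the pose commanded when the call began, along the tool's axes at that moment; what a row does not reach only later rows make up. A row lasts 1/8 s, in which the tool goes at most 0.0625 m and 0.188 rad, less where a joint would pass 70% of its speed; a pose out of reach is approached as far as the arm can. The fingers move at their own pace and stop on an object; the grip force is fixed at half the most. Time passes only in rows, so rows that do not move let the fingers close. The tool returns the time, the measured TCP pose, the force, the opening and the grip force at its end. only (a regular expression) keeps the lines of the reply that match it, lines (a string "A,B") keeps lines A to B, and quiet returns only ok. A shift or turn number past 1, either way, is cut back to 1. Input that does not fit is refused with a message, and nothing moves.
- bot.get_obs(): the state, without advancing time (a new reading comes with each control period).
- bot.camera(name): name is "scene" or "top"; returns the picture (400x640x3 uint8, red, green, blue); there is no depth.
- bot.calibration(name): a dict with "mtx" (3x3 intrinsics, pixels), "R" (3x3) and "t" (3): a world point X has camera coordinates R X + t. Camera axes: x right, y down, z forward; pixel columns grow to the right and rows downward; lengths in m; the calibration is good to about 2 mm. A picture is of the moment at which its call begins. calibration takes no time and is no camera call.
- bot.job_done(): hands the job in; it is judged then, once.
The state is a dict: "clock": time; "joint_pos": joint angles; "joint_vel": joint speeds; "tau": joint torques, N m; "eef_pos": TCP position; "tool_rot": TCP orientation; "ft_force": force on the tool from outside, world axes, zero at the start; "ft_torque": the same for the moment, N m; "grip_width": finger opening in m; "grasp_force": force on a finger pad.
Only numpy, scipy, OpenCV 4.12 (cv2) and the standard library are available. Lean on these libraries where they do the work, as an engineer would, in place of code of your own. Each camera call takes 0.05 s, during which the arm holds its last target. There are 200 camera calls.

## Working session

There is one attempt and no reset: what is moved stays moved. The work goes in short steps, Python scripts to look and compute and a tool call to move; the robot and the scene stay as the last step left them, time stands still between calls to the robot, and variables do not carry over. Pictures are saved under pics/ and viewed, at most 10 in all, crops included, and the job is handed in when it is done.

```bash
ls; mkdir -p pics; python3 - <<'E'
from workcell import bot
import cv2
for n in ("scene","top"):
    im=bot.camera(n); cv2.imwrite(f"pics/{n}0.png",cv2.cvtColor(im,cv2.COLOR_RGB2BGR))
    c=bot.calibration(n); print(n,c["mtx"].tolist(),c["R"].round(3).tolist(),c["t"].round(3).tolist())
o=bot.get_obs(); print(o["clock"],o["eef_pos"],o["tool_rot"],bot.pinch_z)
E
```

```text
pics
workcell.py
scene [[366.9161737885417, 0.0, 322.4293367903161], [0.0, 366.9161737885417, 198.87295757634863], [0.0, 0.0, 1.0]] [[0.894, -0.448, 0.018], [-0.262, -0.555, -0.789], [0.363, 0.701, -0.614]] [-0.456, 0.228, 1.45]
top [[412.78628670061676, 0.0, 327.55817310339364], [0.0, 412.78628670061676, 202.4470911760018], [0.0, 0.0, 1.0]] [[-0.382, -0.924, 0.003], [-0.726, 0.298, -0.62], [0.572, -0.239, -0.785]] [0.231, 0.413, 1.721]
0.1 [0.17676702 0.4670991  0.23048626] [ 1.79909540e-01  9.83682689e-01 -9.42898859e-04 -1.87746531e-04] 0.0187
```

View pics/scene0.png

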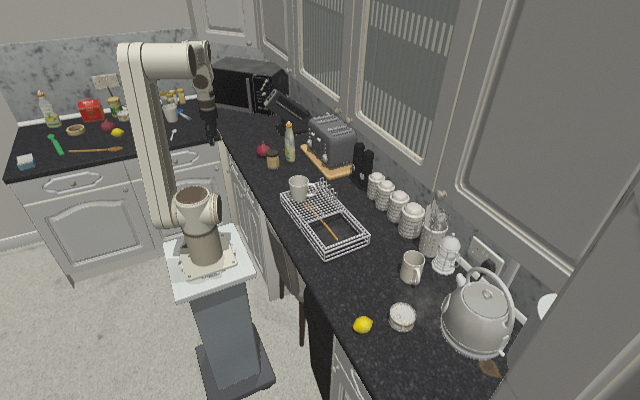

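View pics/top0.png

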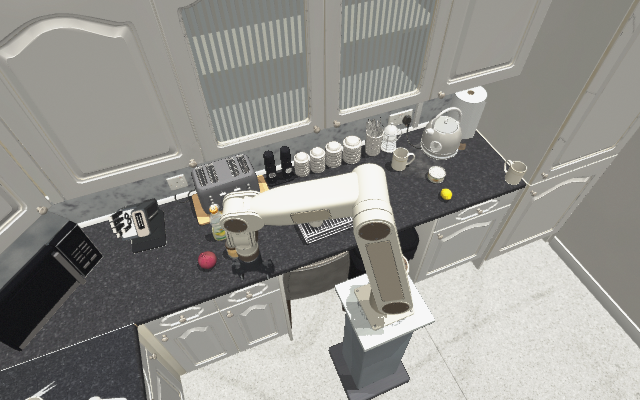

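The scene view shows the drainer at about (325,218), with the spoon's handle running from (305,203) to (337,240). In the top view the arm hides it. I'll enlarge the drainer in the scene picture.

```bash
python3 - <<'E'
import cv2
im=cv2.imread("pics/scene0.png")[170:265,270:380]
cv2.imwrite("pics/crop0.png",cv2.resize(im,None,fx=6,fy=6,interpolation=cv2.INTER_CUBIC))
E
```

```text
(no output)
```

View pics/crop0.png

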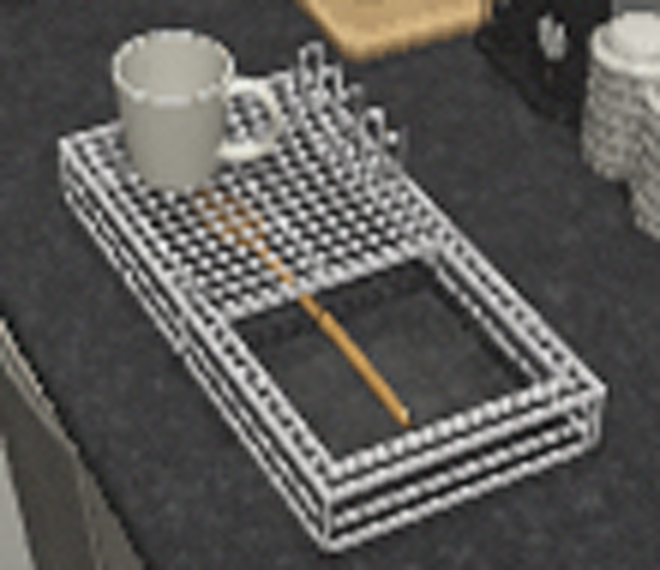

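The enlarged crop shows the opening's corners at about (235,318), (435,253), (565,385) and (335,460). The handle end is at (407,422), the handle leaves the grid at (303,300), and the bowl is visible through the mesh near (225,210).

```bash
cat > h.py <<'E'
from workcell import bot
import numpy as np, cv2
from scipy.spatial.transform import Rotation as Ro
def ray(name,uv,z):
    c=bot.calibration(name); R,t=np.array(c["R"]),np.array(c["t"])
    d=R.T@np.linalg.solve(c["mtx"],[*uv,1]); o=-R.T@t
    return o+d*(z-o[2])/d[2]
def proj(name,X):
    c=bot.calibration(name); p=np.array(c["mtx"])@(np.array(c["R"])@X+np.array(c["t"])); return p[:2]/p[2]
E
python3 - <<'E'
from h import *
f=lambda p:((p[0]+.5)/6-.5+270,(p[1]+.5)/6-.5+170)
P={}
for n,p,z in [("frame+y-x",(65,140),.055),("frame-y-x",(330,493),.055),("frame-y+x",(603,390),.055),("foot-y-x",(332,548),.004),("foot-y+x",(600,437),.004),
 ("o-x+y",(232,318),.055),("o+x+y",(435,253),.055),("o+x-y",(565,387),.055),("o-x-y",(335,462),.055),("hend",(407,422),.007),("hmid",(310,305),.008),("h2",(350,355),.01),("bowl",(205,192),.014)]:
    P[n]=ray("scene",f(p),z); print(n,P[n].round(4))
# spoon line from orange mask
im=cv2.imread("pics/scene0.png")[170:265,270:380]
h=cv2.cvtColor(im,cv2.COLOR_BGR2HSV); m=cv2.inRange(h,(8,90,70),(25,255,255)); m[:25]=0
ys,xs=np.nonzero(m); pts=np.array([ray("scene",(x+270,y+170),.009)[:2] for x,y in zip(xs,ys)])
c=pts.mean(0);d=np.linalg.svd(pts-c)[2][0]; s=(pts-c)@d
print(len(pts),c,d,c+d*s.min(),c+d*s.max(),np.ptp(s))
E
```

```text
frame+y-x [0.3907 0.1981 0.055 ]
frame-y-x [ 0.4061 -0.2238  0.055 ]
frame-y+x [ 0.6157 -0.2183  0.055 ]
foot-y-x [ 0.4081 -0.2251  0.004 ]
foot-y+x [ 0.6219 -0.2138  0.004 ]
o-x+y [ 0.4202 -0.0444  0.055 ]
o+x+y [ 0.583  -0.0432  0.055 ]
o+x-y [ 0.594  -0.2047  0.055 ]
o-x-y [ 0.4215 -0.2006  0.055 ]
hend [ 0.5067 -0.1457  0.007 ]
hmid [ 0.5001 -0.0078  0.008 ]
h2 [ 0.5008 -0.0706  0.01  ]
bowl [0.4825 0.1407 0.014 ]
97 [ 0.49921019 -0.02843713] [ 0.07279266 -0.9973471 ] [0.48651248 0.14553672] [ 0.50800642 -0.14895606] 0.2952761142985304
```

```bash
cat >> h.py <<'E'
H0=np.array([.5075,-.148,.005]); B0=np.array([.4865,.1455,.009])
ax=(B0-H0)*[1,1,0]; ax/=np.linalg.norm(ax)          # handle->bowl, level
def down():                                             # tool y across the spoon
    z=np.array([0,0,-1.]); x=ax; return np.array([-x,np.cross(z,-x),z]).T
def rel(p,R,ref=None):
    o=bot.get_obs(); p0,R0=ref if ref else (o["eef_pos"],Ro.from_quat(o["tool_rot"]).as_matrix())
    return np.r_[Ro.from_matrix(R0.T@R).as_rotvec(),R0.T@(np.array(p)-p0)].round(4).tolist()
E
python3 - <<'E'
from h import *
for n,p,z in [("soap",(291,160),0),("jar",(273,167),0),("onion",(263,156),.03),("mugw base",(299.5,200),.06)]: print(n,ray("scene",p,z).round(3))
D=down(); print(D.round(3).tolist())
g=H0+.022*ax
for s in (1,-1):
  R=D@np.diag([s,s,1]); print(rel([g[0],g[1],.36],R), rel([g[0],g[1],.10],R), rel([g[0],g[1],.003],R))
E
```

```text
soap [0.578 0.525 0.   ]
jar [0.464 0.5   0.   ]
onion [0.439 0.582 0.03 ]
mugw base [0.447 0.106 0.06 ]
[[0.071, -0.997, 0.0], [-0.997, -0.071, 0.0], [-0.0, -0.0, -1.0]]
[-0.0012, -0.0019, -2.004, -0.5178, -0.4385, -0.1287] [-0.0012, -0.0019, -2.004, -0.5178, -0.438, 0.1313] [-0.0012, -0.0019, -2.004, -0.5178, -0.4378, 0.2283]
[-0.0017, 0.0011, 1.1376, -0.5178, -0.4385, -0.1287] [-0.0017, 0.0011, 1.1376, -0.5178, -0.438, 0.1313] [-0.0017, 0.0011, 1.1376, -0.5178, -0.4378, 0.2283]
```

Careful with the scale: shifts go in shares of 0.4 m and turns go in shares of pi rad. That gives: -0.36 m / 0.4 = -0.9, -0.27 m / 0.4 = -0.675, 1.1376 rad / 3.1416 = 0.3621.

Request:
move_tool([
  {"dz":-0.15,"finger_gap":0.085},
  {"az":0.0318,"dx":-0.1,"dy":-0.0875,"dz":-0.3,"finger_gap":0.085},
  {"az":0.0796,"dx":-0.2,"dy":-0.175,"dz":-0.32,"finger_gap":0.085},
  {"az":0.1273,"dx":-0.3,"dy":-0.25,"dz":-0.32,"finger_gap":0.085},
  {"az":0.1751,"dx":-0.4,"dy":-0.3375,"dz":-0.32,"finger_gap":0.085},
  {"az":0.2228,"dx":-0.5,"dy":-0.425,"dz":-0.32,"finger_gap":0.085},
  {"az":0.2546,"dx":-0.6,"dy":-0.5,"dz":-0.32,"finger_gap":0.085},
  {"az":0.2865,"dx":-0.7,"dy":-0.5875,"dz":-0.32,"finger_gap":0.085},
  {"az":0.3183,"dx":-0.8,"dy":-0.675,"dz":-0.32,"finger_gap":0.085},
  {"az":0.3621,"dx":-0.9,"dy":-0.75,"dz":-0.32,"finger_gap":0.085},
])

```text
clock: 1.35
eef_pos: [0.4078, 0.0579, 0.3591]
tool_rot: [0.683, 0.73, -0.0, -0.0]
ft_force: [0.5, 1.3, 0.2]
grip_width: 0.0848
grasp_force: 0.0
```

```bash
python3 - <<'E'
from h import *
D=down()@np.diag([-1,-1,1]); g=H0+.022*ax
print(rel([g[0],g[1],.36],D), rel([g[0],g[1],.12],D))
E
```

```text
[-0.0003, -0.0001, -0.0049, -0.19, 0.0857, -0.0009] [-0.0003, -0.0001, -0.0049, -0.1901, 0.0858, 0.2391]
```

In the tool's units: 0.225 m / 0.4 = 0.5625, -0.19 m / 0.4 = -0.475.

Request:
move_tool([
  {"dx":-0.125,"dy":0.055,"finger_gap":0.085},
  {"dx":-0.25,"dy":0.1125,"finger_gap":0.085},
  {"dx":-0.375,"dy":0.1675,"finger_gap":0.085},
  {"dx":-0.475,"dy":0.215,"dz":0.025,"finger_gap":0.085},
  {"dx":-0.475,"dy":0.215,"dz":0.175,"finger_gap":0.085},
  {"dx":-0.475,"dy":0.215,"dz":0.325,"finger_gap":0.085},
  {"dx":-0.475,"dy":0.215,"dz":0.475,"finger_gap":0.085},
  {"dx":-0.475,"dy":0.215,"dz":0.5625,"finger_gap":0.085},
  {"dx":-0.475,"dy":0.215,"dz":0.5625,"finger_gap":0.085},
])

```text
clock: 2.48
eef_pos: [0.5038, -0.1231, 0.131]
tool_rot: [0.681, 0.732, -0.002, -0.004]
ft_force: [-0.6, 0.1, -0.1]
grip_width: 0.0851
grasp_force: 0.0
```

```bash
python3 - <<'E'
from h import *
D=down()@np.diag([-1,-1,1]); g=H0+.022*ax
print(rel([g[0],g[1],.003],D),bot.get_obs()["joint_pos"].round(2))
ims=[]
for n in("scene","top"):
    im=bot.camera(n)[...,::-1]; u=proj(n,np.array([.505,-.1,.03])).astype(int); print(n,u)
    ims.append(cv2.resize(im[u[1]-50:u[1]+50,u[0]-65:u[0]+65],None,fx=6,fy=6,interpolation=2)[:, :])
    cv2.imwrite(f"pics/{n}1.png",ims[-1])
E
```

```text
[-0.008, -0.0026, -0.0001, -0.0035, 0.003, 0.1279] [-0.24  0.35 -0.12  1.11 -0.    1.26]
scene [332 229]
top [354 201]
```

View pics/scene1.png

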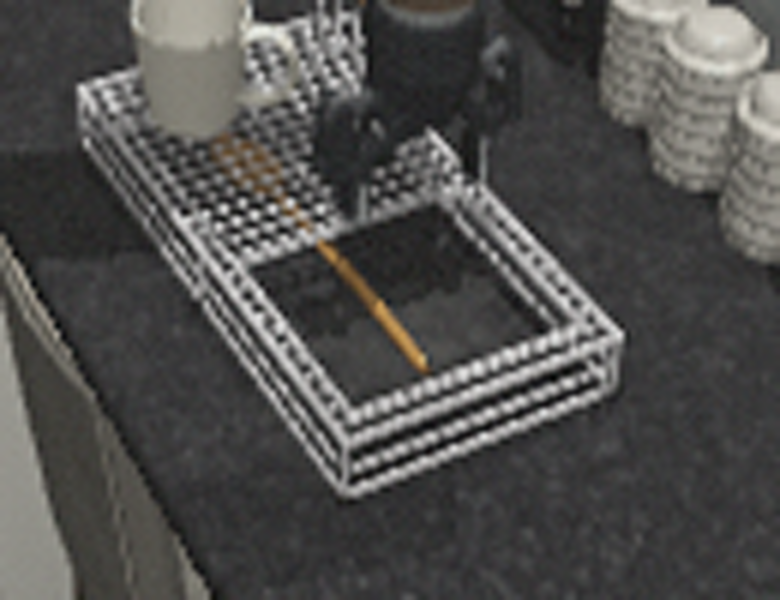

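View pics/top1.png

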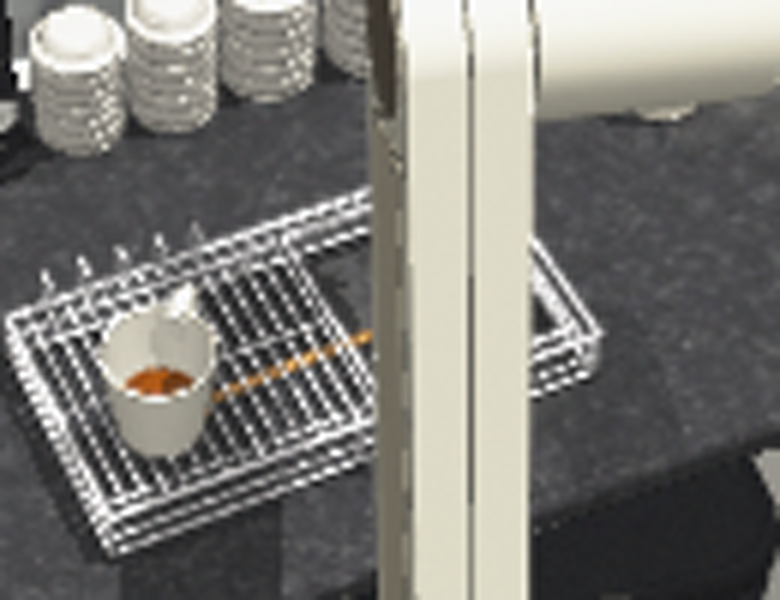

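The scene crop shows the open fingers, tips at (358,215) and (483,180), above the opening, with the handle end clear at (427,372). In the top crop the spoon shows from (220,397) to (368,338), up to where the arm hides it. I'll cross-check the line.

```bash
python3 - <<'E'
from h import *
for p in [(365,338),(222,397)]: print(ray("top",((p[0]+.5)/6-.5+289,(p[1]+.5)/6-.5+151),.012))
for n,p,z in [("top o-x+y",(365,415),.055),("top o+x+y",(288,245),.055),("foot",(595,370),.004)]: print(n,ray("top",((p[0]+.5)/6-.5+289,(p[1]+.5)/6-.5+151),z))
print(H0+ax*np.array([[.14],[.25]]))
D=down()@np.diag([-1,-1,1]); g=H0+.022*ax
print(rel([g[0],g[1],.003],D),bot.get_obs()["eef_pos"])
E
```

```text
[ 0.49886225 -0.07169445  0.012     ]
[0.48798669 0.05843032 0.012     ]
top o-x+y [ 0.40080515 -0.02520553  0.055     ]
top o+x+y [ 0.58046307 -0.03765684  0.055     ]
foot [ 0.40380661 -0.23329074  0.004     ]
[[ 0.49750851 -0.00835699  0.005     ]
 [ 0.48965805  0.10136252  0.005     ]]
[0.0006, 0.0002, -0.0, -0.002, -0.0016, 0.1322] [ 0.50734641 -0.12389276  0.1351561 ]
```

In the tool's units: 0.125 m / 0.4 = 0.3125, -0.003 m / 0.4 = -0.0075.

Request:
move_tool([
  {"dx":-0.005,"dy":-0.0075,"dz":0.1,"finger_gap":0.085},
  {"dx":-0.005,"dy":-0.0075,"dz":0.2,"finger_gap":0.085},
  {"dx":-0.005,"dy":-0.0075,"dz":0.275,"finger_gap":0.085},
  {"dx":-0.005,"dy":-0.0075,"dz":0.3125,"finger_gap":0.085},
  {"dx":-0.005,"dy":-0.0075,"dz":0.3125,"finger_gap":0.06},
  {"dx":-0.005,"dy":-0.0075,"dz":0.3125,"finger_gap":0.04},
  {"dx":-0.005,"dy":-0.0075,"dz":0.3125,"finger_gap":0.04},
])

```text
clock: 3.45
eef_pos: [0.5053, -0.1263, 0.0108]
tool_rot: [0.681, 0.732, 0.001, 0.001]
ft_force: [-0.0, 0.7, 0.1]
grip_width: 0.0402
grasp_force: 0.0
```

```bash
python3 - <<'E'
from h import *
D=down()@np.diag([-1,-1,1]); g=H0+.022*ax
print(rel([g[0],g[1],.003],D),bot.get_obs()["eef_pos"])
E
```

```text
[0.0028, 0.0009, -0.0001, 0.0002, 0.0007, 0.0078] [ 0.50526636 -0.12629276  0.0107955 ]
```

In the tool's units: 0.0085 m / 0.4 = 0.0213, 0.005 m / 0.4 = 0.0125.

Request:
move_tool([
  {"dz":0.0125,"finger_gap":0.03},
  {"dz":0.0213,"finger_gap":0.02},
  {"dz":0.0213,"finger_gap":0.0},
  {"dz":0.0213,"finger_gap":0.0},
  {"dz":0.0213,"finger_gap":0.0},
  {"dz":0.0213,"finger_gap":0.0},
])

```text
clock: 4.2
eef_pos: [0.5039, -0.1259, 0.0007]
tool_rot: [0.681, 0.732, -0.0, -0.0]
ft_force: [-0.2, 0.7, -0.0]
grip_width: 0.0084
grasp_force: 58.4
```

```bash
python3 - <<'E'
from h import *
o=bot.get_obs(); print(o["eef_pos"],o["ft_force"])
im=bot.camera("scene")[...,::-1]; cv2.imwrite("pics/scene2.png",cv2.resize(im[179:279,267:397],None,fx=6,fy=6,interpolation=2))
E
```

```text
[ 0.50385403 -0.12594024  0.0007319 ] [-0.15346963  0.66398718 -0.03632059]
```

View pics/scene2.png

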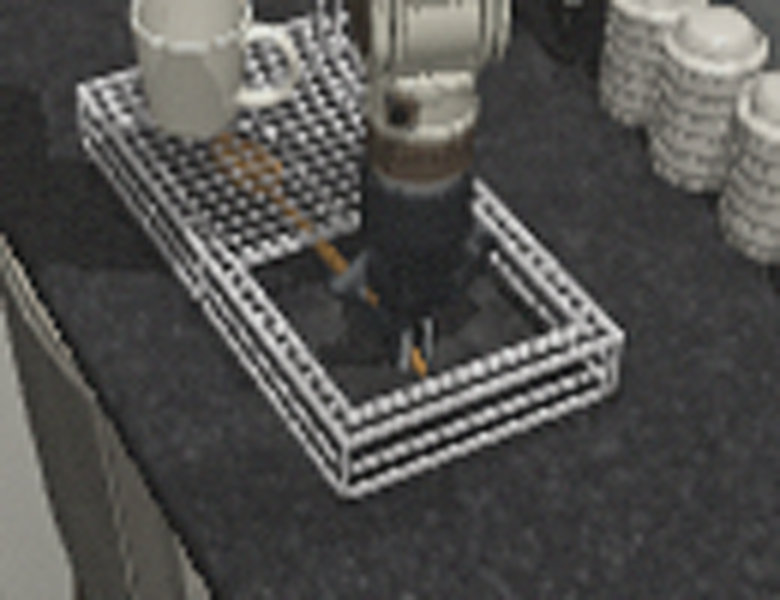

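The fingers hold the handle at about (415,345) in the crop, width 8.4 mm and grip 58 N, with the handle end just past the pads at (423,372). Next I'll plan the tilt-and-pull path in the spoon's vertical plane.

```bash
cat >> h.py <<'E'
P0=np.array([.5039,-.1259,.0007]); R0=down()@np.diag([-1,-1,1])
def pose(deg,Bs,Bz):            # spoon tilt, bowl tip along ax from H0, bowl tip height
    t=np.radians(deg)+np.arctan2(.004,.294)*0
    Q=R0@Ro.from_rotvec([0,-t,0]).as_matrix()@R0.T
    H1=H0*[1,1,0]+[-.002,0,.007]; B1=H1+.294*ax
    B=H1*[1,1,0]+ax*Bs+[0,0,Bz]
    return B+Q@(P0-B1), Q@R0, B-.294*(Q@ax)
WP=[(5,.285,.012),(9,.270,.013),(12,.245,.013),(15,.217,.013),(20,.182,.014),(30,.145,.016),(37,.12,.018),(45,.10,.02),(53,.09,.02),(60,.08,.02),(60,.08,.075),(60,.08,.13),(60,.08,.16)]
E
python3 - <<'E'
from h import *
for w in WP:
    p,R,h=pose(*w); print(w,rel(p,R,(P0,R0)),h.round(3),p.round(3))
E
```

```text
(5, 0.285, 0.012) [-0.0, -0.0873, 0.0, -0.0085, -0.0, -0.0287] [ 0.506 -0.156  0.038] [ 0.505 -0.134  0.029]
(9, 0.27, 0.013) [-0.0, -0.1571, -0.0, -0.0216, 0.0, -0.0486] [ 0.507 -0.168  0.059] [ 0.505 -0.147  0.049]
(12, 0.245, 0.013) [-0.0, -0.2094, 0.0, -0.0444, -0.0, -0.0627] [ 0.509 -0.19   0.074] [ 0.507 -0.17   0.063]
(15, 0.217, 0.013) [-0.0, -0.2618, -0.0, -0.0694, 0.0, -0.0766] [ 0.51  -0.215  0.089] [ 0.509 -0.195  0.077]
(20, 0.182, 0.014) [0.0, -0.3491, 0.0, -0.0978, 0.0, -0.1004] [ 0.512 -0.242  0.115] [ 0.511 -0.223  0.101]
(30, 0.145, 0.016) [0.0, -0.5236, 0.0, -0.1157, 0.0, -0.1458] [ 0.513 -0.257  0.163] [ 0.512 -0.241  0.146]
(37, 0.12, 0.018) [0.0, -0.6458, 0.0, -0.1231, 0.0, -0.1759] [ 0.514 -0.263  0.195] [ 0.513 -0.249  0.177]
(45, 0.1, 0.02) [0.0, -0.7854, 0.0, -0.1188, 0.0, -0.2071] [ 0.513 -0.256  0.228] [ 0.512 -0.244  0.208]
(53, 0.09, 0.02) [0.0, -0.925, -0.0, -0.1008, -0.0, -0.2326] [ 0.512 -0.235  0.255] [ 0.511 -0.226  0.233]
(60, 0.08, 0.02) [0.0, -1.0472, 0.0, -0.0835, -0.0, -0.2516] [ 0.51  -0.215  0.275] [ 0.51  -0.209  0.252]
(60, 0.08, 0.075) [0.0, -1.0472, 0.0, -0.0835, -0.0, -0.3066] [ 0.51  -0.215  0.33 ] [ 0.51  -0.209  0.307]
(60, 0.08, 0.13) [0.0, -1.0472, 0.0, -0.0835, -0.0, -0.3616] [ 0.51  -0.215  0.385] [ 0.51  -0.209  0.362]
(60, 0.08, 0.16) [0.0, -1.0472, 0.0, -0.0835, -0.0, -0.3916] [ 0.51  -0.215  0.415] [ 0.51  -0.209  0.392]
```

In the tool's units: -0.0765 m / 0.4 = -0.1913, -0.07 m / 0.4 = -0.175, -0.262 rad / 3.1416 = -0.0834.

Request:
move_tool([
  {"ay":-0.014,"dx":-0.01,"dz":-0.0375,"finger_gap":0},
  {"ay":-0.0277,"dx":-0.0213,"dz":-0.0725,"finger_gap":0},
  {"ay":-0.0388,"dx":-0.0375,"dz":-0.0975,"finger_gap":0},
  {"ay":-0.05,"dx":-0.0538,"dz":-0.1213,"finger_gap":0},
  {"ay":-0.0583,"dx":-0.0825,"dz":-0.1388,"finger_gap":0},
  {"ay":-0.0665,"dx":-0.1113,"dz":-0.1563,"finger_gap":0},
  {"ay":-0.0748,"dx":-0.1425,"dz":-0.175,"finger_gap":0},
  {"ay":-0.0834,"dx":-0.1738,"dz":-0.1913,"finger_gap":0},
  {"ay":-0.0834,"dx":-0.1738,"dz":-0.1913,"finger_gap":0},
])

```text
clock: 5.38
eef_pos: [0.5092, -0.196, 0.0778]
tool_rot: [0.676, 0.725, -0.089, 0.096]
ft_force: [-0.5, 0.4, -0.2]
grip_width: 0.0082
grasp_force: 58.4
```

```bash
python3 - <<'E'
from h import *
o=bot.get_obs(); print(o["eef_pos"],o["ft_force"],o["joint_pos"].round(2))
p,R,h=pose(15,.217,.013); print(rel(p,R))
n="scene"; u=proj(n,np.array([.5,-.08,.06])).astype(int); print(u)
im=bot.camera(n)[...,::-1]; cv2.imwrite("pics/scene3.png",cv2.resize(im[u[1]-50:u[1]+50,u[0]-65:u[0]+65],None,fx=6,fy=6,interpolation=2))
E
```

```text
[ 0.50920374 -0.19601916  0.0777741 ] [-0.54577448  0.4221334  -0.1998224 ] [-0.23  0.39 -0.24  0.86 -0.25  1.26]
[0.0007, 0.0008, -0.0012, 0.001, -0.0003, 0.0002]
[329 221]
```

View pics/scene3.png

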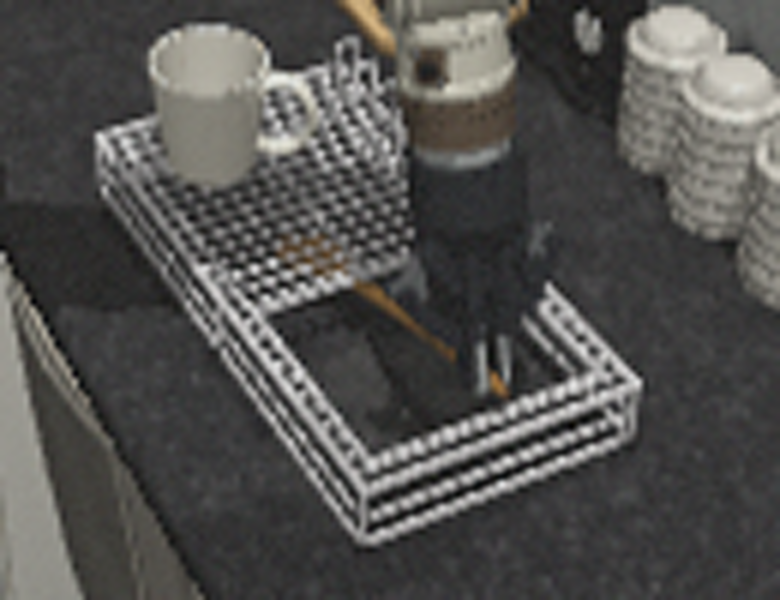

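The spoon is tilted, handle end at (503,388), and the bowl shows through the mesh near (285,243). Force is about zero. I'll check these against the model and write the next rows.

```bash
python3 - <<'E'
from h import *
n="scene"
f=lambda X:((proj(n,X)-[264,171]+.5)*6-.5).round(0)
p,R,h=pose(15,.217,.013); b=H0*[1,1,0]+[-.002,0,.013]+ax*.217
print("H",f(h),"B",f(b),b)
r=(p,R)
for w in WP[4:]:
    q,S,h=pose(*w); print(w,rel(q,S,r))
E
```

```text
H [504. 391.] B [289. 238.] [0.49001319 0.06844666 0.013     ]
(20, 0.182, 0.014) [0.0, -0.0873, 0.0, -0.0336, 0.0, -0.0156]
(30, 0.145, 0.016) [0.0, -0.2618, 0.0, -0.0627, 0.0, -0.0548]
(37, 0.12, 0.018) [0.0, -0.384, 0.0, -0.0776, 0.0, -0.082]
(45, 0.1, 0.02) [0.0, -0.5236, 0.0, -0.0816, 0.0, -0.1132]
(53, 0.09, 0.02) [0.0, -0.6632, 0.0, -0.0707, -0.0, -0.1426]
(60, 0.08, 0.02) [0.0, -0.7854, 0.0, -0.059, -0.0, -0.1654]
(60, 0.08, 0.075) [0.0, -0.7854, 0.0, -0.0732, -0.0, -0.2185]
(60, 0.08, 0.13) [0.0, -0.7854, 0.0, -0.0874, -0.0, -0.2716]
(60, 0.08, 0.16) [0.0, -0.7854, 0.0, -0.0952, -0.0, -0.3006]
```

In the tool's units: -0.113 m / 0.4 = -0.2825, -0.0975 m / 0.4 = -0.2438, -0.524 rad / 3.1416 = -0.1668.

Request:
move_tool([
  {"ay":-0.014,"dx":-0.0425,"dz":-0.02,"finger_gap":0},
  {"ay":-0.0277,"dx":-0.0838,"dz":-0.0388,"finger_gap":0},
  {"ay":-0.0557,"dx":-0.1225,"dz":-0.0863,"finger_gap":0},
  {"ay":-0.0834,"dx":-0.1563,"dz":-0.1375,"finger_gap":0},
  {"ay":-0.1028,"dx":-0.175,"dz":-0.1713,"finger_gap":0},
  {"ay":-0.1222,"dx":-0.1938,"dz":-0.205,"finger_gap":0},
  {"ay":-0.1445,"dx":-0.2,"dz":-0.2438,"finger_gap":0},
  {"ay":-0.1668,"dx":-0.2038,"dz":-0.2825,"finger_gap":0},
  {"ay":-0.1668,"dx":-0.2038,"dz":-0.2825,"finger_gap":0},
])

```text
clock: 6.55
eef_pos: [0.5127, -0.2435, 0.2072]
tool_rot: [0.629, 0.677, -0.26, 0.28]
ft_force: [0.9, 0.0, 0.1]
grip_width: 0.0083
grasp_force: 58.4
```

```bash
python3 - <<'E'
from h import *
o=bot.get_obs(); print(o["ft_force"],o["joint_pos"].round(2))
p,R,h=pose(45,.1,.02); print(rel(p,R)); r=(p,R)
for w in WP[8:]:
    q,S,h=pose(*w); print(w,rel(q,S,r))
n="scene"; u=proj(n,np.array([.5,-.12,.1])).astype(int)
for X in (h:=pose(45,.1,.02)[2], H0*[1,1,0]+[-.002,0,.02]+ax*.1): print(((proj(n,X)-u+[65,50]+.5)*6-.5).round())
im=bot.camera(n)[...,::-1]; cv2.imwrite("pics/scene4.png",cv2.resize(im[u[1]-50:u[1]+50,u[0]-65:u[0]+65],None,fx=6,fy=6,interpolation=2))
E
```

```text
[0.91757708 0.02095695 0.11623497] [-0.06  0.29 -0.24  0.91 -0.78  1.38]
[0.0012, -0.0006, 0.0018, -0.001, -0.0004, 0.0003]
(53, 0.09, 0.02) [0.0, -0.1396, -0.0, -0.0053, -0.0, -0.0308]
(60, 0.08, 0.02) [0.0, -0.2618, -0.0, -0.0065, -0.0, -0.0564]
(60, 0.08, 0.075) [0.0, -0.2618, -0.0, -0.0454, -0.0, -0.0953]
(60, 0.08, 0.13) [0.0, -0.2618, -0.0, -0.0843, -0.0, -0.1342]
(60, 0.08, 0.16) [0.0, -0.2618, -0.0, -0.1055, -0.0, -0.1554]
[532. 275.]
[345. 333.]
```

View pics/scene4.png

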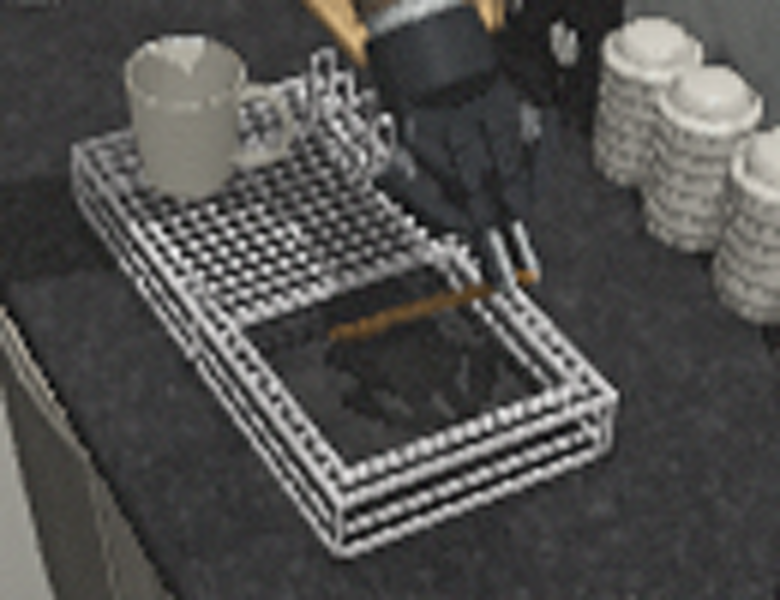

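The spoon, nearly edge-on, runs from the bowl tip at (335,333), free of the grid edge inside the opening, to the handle end at (532,275), as the model predicts. Next I tilt to 60° and lift straight up.

In the tool's units: -0.17 m / 0.4 = -0.425, -0.155 m / 0.4 = -0.3875, -0.262 rad / 3.1416 = -0.0834.

Request:
move_tool([
  {"ay":-0.0446,"dx":-0.0125,"dz":-0.0775,"finger_gap":0},
  {"ay":-0.0834,"dx":-0.0163,"dz":-0.1413,"finger_gap":0},
  {"ay":-0.0834,"dx":-0.065,"dz":-0.19,"finger_gap":0},
  {"ay":-0.0834,"dx":-0.1138,"dz":-0.2388,"finger_gap":0},
  {"ay":-0.0834,"dx":-0.1625,"dz":-0.2875,"finger_gap":0},
  {"ay":-0.0834,"dx":-0.2113,"dz":-0.335,"finger_gap":0},
  {"ay":-0.0834,"dx":-0.2625,"dz":-0.3875,"finger_gap":0},
  {"ay":-0.0834,"dx":-0.3,"dz":-0.425,"finger_gap":0},
  {"ay":-0.0834,"dx":-0.3,"dz":-0.425,"finger_gap":0},
  {"ay":-0.0834,"dx":-0.3,"dz":-0.425,"finger_gap":0},
])

```text
clock: 7.85
eef_pos: [0.5095, -0.2095, 0.4111]
tool_rot: [0.59, 0.634, -0.341, 0.365]
ft_force: [0.2, -0.8, 0.1]
grip_width: 0.0084
grasp_force: 58.5
```

```bash
python3 - <<'E'
from h import *
o=bot.get_obs(); print(o["ft_force"],o["joint_pos"].round(2),abs(o["joint_vel"]).max())
p,R,h=pose(60,.08,.18); print(rel(p,R))
n="scene"; u=proj(n,np.array([.5,-.12,.2])).astype(int)
for X in (h, H0*[1,1,0]+[-.002,0,.18]+ax*.08): print(((proj(n,X)-u+[80,60]+.5)*5-.5).round())
im=bot.camera(n)[...,::-1]; cv2.imwrite("pics/scene5.png",cv2.resize(im[u[1]-60:u[1]+60,u[0]-80:u[0]+80],None,fx=5,fy=5,interpolation=2))
E
```

```text
[ 0.24301019 -0.75610301  0.09379158] [ 0.11  0.23  0.07  1.47 -1.05  1.64] 0.011629197921832347
[-0.0016, -0.0003, 0.0012, -0.0009, 0.0003, -0.0008]
[501. 102.]
[375. 288.]
```

View pics/scene5.png

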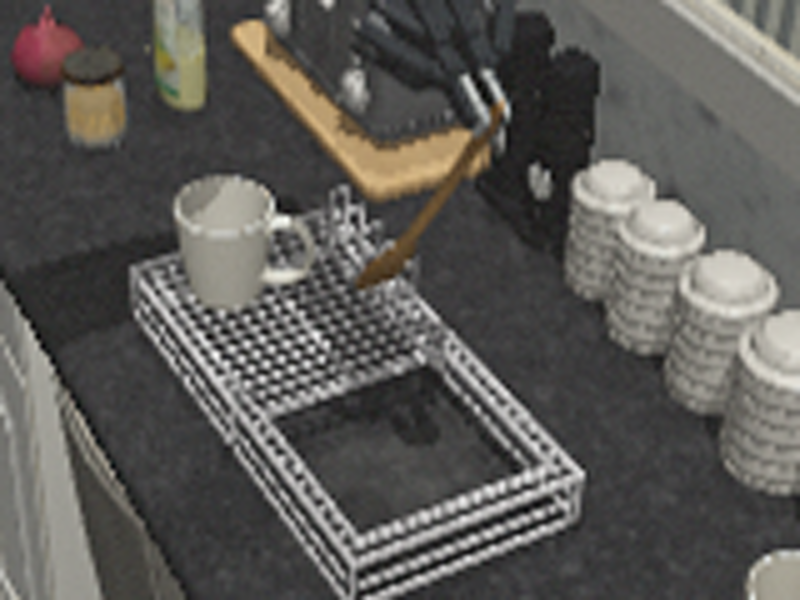

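The spoon hangs free in the gripper, handle end at (500,105) and bowl tip at (362,285), close to the model's prediction and about 17 cm above the worktop. The mug and drainer look unmoved. I'll let it settle and hand the job in.

Request:
move_tool([
  {"finger_gap":0},
  {"finger_gap":0},
  {"finger_gap":0},
  {"finger_gap":0},
])

```text
clock: 8.4
eef_pos: [0.5099, -0.2092, 0.4125]
tool_rot: [0.59, 0.634, -0.341, 0.366]
ft_force: [-0.2, 0.1, 0.2]
grip_width: 0.0086
grasp_force: 58.5
```

```bash
python3 -c "
from workcell import bot
print(bot.job_done())"
```

```text
the job is handed in; nothing more can be done
None
```

The spoon came up through the opening handle first with no contact force seen at any check, and I handed in at 8.4 s with the gripper holding it still, its lowest point about 11 cm above the grid and the drainer and white mug looking unmoved; no verdict was returned.

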